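Shut the spice box lids along the row

ROBOT

A 6-joint arm with a two-finger parallel gripper is mounted at the origin on a cart in front of the work surface, level with it; the furniture and walls round the work are solid. World frame = base frame: x ahead of the robot, y to its left, z up, the work surface at z = 0. Lengths are in mm, angles in rad, forces in N, time in s.
With the tool pointing down it reaches from about 325 to 900 mm from the base axis. Payload 6.1 kg.
Tool frame: the origin (TCP) lies on the centre line of the jaws, within the pads' length; the fingertips stand 11 mm ahead of it and the grasp point (between the pads) lies 8 mm behind it (ctrl.tip_extent is the distance from the TCP to the fingertips, in mm); z points along the fingers, y is the line along which they close (so a half turn about z gives the same grasp; the last joint's range is limited). The gripper opens to 85 mm and grips with 20 to 120 N. Pads are 22 mm wide; open, the fingers measure 114 mm over their backs; the gripper's body (76 mm by 85 mm) begins 54 mm behind the grasp point. The pads swing forward as they close: fully open they stand 13 mm farther back than shut.
Start: joints at [1.051, 0.22, 1.526, -0, 1.395, -0.126], TCP at [239.81, 577.154, 242.3] pointing down, gripper open.
Joint ranges: [-2.98, 2.98], [-0.91, 2.08], [0.09, 2.57], [-1.24, 4.39], [0.2, 2.65], [-2.68, 2.68]. Speed limits (rad/s): [2.57, 2.57, 3.01, 3.14, 3.14, 3.14].

INTERFACE

Orientations are given as a rotation vector (axis times angle).
In Python, from bench import ctrl gives the robot as it stands.
- The arm moves only by the tool pendant, called after ">>>" as name(argument=value, ...), one argument or row to a line, values as JSON. Schema: {"type":"object","properties":{"motion":{"type":"array","items":{"type":"number"},"minItems":7,"maxItems":56},"grip_force":{"type":"number"},"only":{"type":"string"},"quiet":{"type":"boolean"},"lines":{"type":"string"}},"required":["motion"],"additionalProperties":false}. motion is one flat list of numbers that holds 1 to 8 rows one after another, with no inner brackets; each row has 7 numbers: dx, dy, dz in parts of the range, where 1.0 means 800 mm, then a rotation vector rx, ry, rz in a scale on which 1.0 is 2 rad, then the finger opening in mm; each row is the pose to reach, as a shift and turn from the pose commanded when the call began, along the tool's axes at that moment; what a row does not reach only later rows make up. A row lasts 1/8 s, in which the tool goes at most 62.5 mm and 0.188 rad, less where a joint would pass 70% of its speed; a pose out of reach is approached as far as the arm can. The fingers move at their own pace and stop on an object; grip_force is the grip in N (left out, the last holds). Time passes only in rows, so rows that do not move let the fingers close. The tool returns the time, the measured TCP pose, the force, the opening and the grip force at its end. only (a regular expression) keeps the lines of the reply that match it, lines (a string "A,B") keeps lines A to B, and quiet returns only ok. Shift and turn numbers lie between -1 and 1, and a call with a number outside is refused. Input that does not fit is refused with a message, and nothing moves.
- ctrl.get_obs(): the state, without advancing time (a new reading comes with each control period).
- ctrl.read_camera(name): name is "side" or "top"; returns a dict with "color" (400x640x3 uint8, blue, green, red), "vfov" (degrees; the focal length in pixels is half the picture's height over the tangent of half this angle, whatever the lens; pixels are square), "cx", "cy" (the principal point, pixels), "R" (3x3) and "t" (3): a world point X has camera coordinates R X + t. Camera axes: x right, y down, z forward; pixel columns grow to the right and rows downward; lengths in mm; the calibration is good to about 2 mm. A picture is of the moment at which its call begins. There is no depth.
- ctrl.close_job(): hands the job in; it is judged then, once.
The state is a dict: "time": time; "joints": joint angles; "qvel": joint speeds; "joint_torque": joint torques, N m; "tcp_pos": TCP position; "tcp_rot": TCP orientation; "ft_force": force on the tool from outside, world axes, zero at the start; "torque": the same for the moment, N m; "gripper_width": finger opening in mm; "grip_force": force on a finger pad.
Only numpy, scipy, OpenCV 4.12 (cv2) and the standard library are available. Lean on these libraries where they do the work, as an engineer would, in place of code of your own. Each camera call takes 0.05 s, during which the arm holds its last target. There are 200 camera calls.

TASK

The four flip lids of the spice box have been left ajar. Starting at the end of the box nearest the glass shaker, go along the row with your closed fingertips and press each lid flat shut in turn, one after the other to the far end, with a light touch. Do not pick up the box or shove it away, and leave the shaker, jars and teaspoon where they are.

Things in the scene. Friction and masses are not known exactly. Their poses are not given: they have to be found in the camera images.
- spice_box: grey plastic spice box, loose, 74 (x) x 200 (y) x 40 mm to its rim, 0.5 to 0.9 kg: a row of four compartments along its y, each with a white flip lid hinged on its +x long side (away from the robot). Origin: centre of the underside, z up. Lid centres lie at y = +72, +24, -24, -72 mm. Shut lids' tops are 45 mm above the table.
- lid_1 (a joint): angle (rad) of the flip lid at y = +72 mm on the box: 0 shut flat; starts ajar at 0.35 to 0.75; stop at 1.1; its -x (robot side) edge rises as it grows. Hinge axis along the box's y at x = +37.5, z = 40 mm. Stiff hinge, no spring, no latch: the lid stays where it is left and takes about 1 N to move.
- lid_1_press (a point): point to press on that lid's top, on its centre line 42.5 mm from the hinge; moves with the lid; when shut at x = -5, y = +72, z = 45 mm in the box's frame. Lid: white plate 45 mm wide along the row, 74 mm long, 4 mm thick, with a thumb lip 18 mm wide projecting 10 mm more in front; 3 mm gap to the next lid.
- lid_2 (a joint): angle (rad) of the flip lid at y = +24 mm on the box: 0 shut flat; starts ajar at 0.35 to 0.75; stop at 1.1; its -x (robot side) edge rises as it grows. Hinge axis along the box's y at x = +37.5, z = 40 mm. Stiff hinge, no spring, no latch: the lid stays where it is left and takes about 1 N to move.
- lid_2_press (a point): point to press on that lid's top, on its centre line 42.5 mm from the hinge; moves with the lid; when shut at x = -5, y = +24, z = 45 mm in the box's frame. Lid: white plate 45 mm wide along the row, 74 mm long, 4 mm thick, with a thumb lip 18 mm wide projecting 10 mm more in front; 3 mm gap to the next lid.
- lid_3 (a joint): angle (rad) of the flip lid at y = -24 mm on the box: 0 shut flat; starts ajar at 0.35 to 0.75; stop at 1.1; its -x (robot side) edge rises as it grows. Hinge axis along the box's y at x = +37.5, z = 40 mm. Stiff hinge, no spring, no latch: the lid stays where it is left and takes about 1 N to move.
- lid_3_press (a point): point to press on that lid's top, on its centre line 42.5 mm from the hinge; moves with the lid; when shut at x = -5, y = -24, z = 45 mm in the box's frame. Lid: white plate 45 mm wide along the row, 74 mm long, 4 mm thick, with a thumb lip 18 mm wide projecting 10 mm more in front; 3 mm gap to the next lid.
- lid_4 (a joint): angle (rad) of the flip lid at y = -72 mm on the box: 0 shut flat; starts ajar at 0.35 to 0.75; stop at 1.1; its -x (robot side) edge rises as it grows. Hinge axis along the box's y at x = +37.5, z = 40 mm. Stiff hinge, no spring, no latch: the lid stays where it is left and takes about 1 N to move.
- lid_4_press (a point): point to press on that lid's top, on its centre line 42.5 mm from the hinge; moves with the lid; when shut at x = -5, y = -72, z = 45 mm in the box's frame. Lid: white plate 45 mm wide along the row, 74 mm long, 4 mm thick, with a thumb lip 18 mm wide projecting 10 mm more in front; 3 mm gap to the next lid.
- shaker: small glass shaker with a domed grey metal cap with holes, 44 mm across and 90 mm tall, standing upright 155 to 185 mm from the box's middle, off one of the two ends of the row (either end). It marks the end to start from. Origin: centre of its underside.
- short_jar: short spice jar with a broad red cap, 40 mm across and 65 mm tall, standing likewise off the other end of the row. Leave alone. Origin: centre of its underside.
- tall_jar: brown spice jar with a cream-white cap, 56 mm across and 111 mm tall, standing behind the box (on its +x side). Leave alone. Origin: centre of its underside.
- teaspoon: steel teaspoon, 130 mm long, 11 mm high, lying in front of the box (on its -x side), lengthwise along the row. Leave alone. Origin: its middle at table level.

How it is judged (in metres and radians):
On the way, in this order (a step that is already met when the one before it is completed fails the run):
1. the lid nearest the shaker is pressed shut first (((y of shaker in the frame of spice_box above 0 m and value of joint lid_1 below 0.07 rad) or (y of shaker in the frame of spice_box below 0 m and value of joint lid_4 below 0.07 rad))), for 0.1 s.
2. the second lid along from the shaker is shut next (((y of shaker in the frame of spice_box above 0 m and value of joint lid_2 below 0.07 rad) or (y of shaker in the frame of spice_box below 0 m and value of joint lid_3 below 0.07 rad))), for 0.1 s.
3. the third lid along from the shaker is shut next (((y of shaker in the frame of spice_box above 0 m and value of joint lid_3 below 0.07 rad) or (y of shaker in the frame of spice_box below 0 m and value of joint lid_2 below 0.07 rad))), for 0.1 s.
4. the last lid, farthest from the shaker, is shut (((y of shaker in the frame of spice_box above 0 m and value of joint lid_4 below 0.07 rad) or (y of shaker in the frame of spice_box below 0 m and value of joint lid_1 below 0.07 rad))), for 0.1 s.
At the end, for the whole second after the job is handed in: All four lids are shut to within 0.07 rad (5 mm at the front edge), the box stands flat and at rest within 30 mm of where it was, and the shaker, jars and teaspoon are within 20 mm of where they stood (value of joint each of lid_1, lid_2, lid_3, lid_4 below 0.07 rad and distance of spice_box from where it was at the start of the episode below 0.03 m and angle between spice_box's own z axis and vertical below 0.05 rad and linear speed of spice_box below 0.02 m/s and distance of each of shaker, short_jar, tall_jar, teaspoon from where it was at the start of the episode below 0.02 m); the robot touches nothing.
It fails at once if the spice box is lifted (height (world z) of spice_box above 0.015 m).
It fails at once if the spice box is tipped (angle between spice_box's own z axis and vertical above 0.2 rad).
It fails at once if the spice box is shoved more than 30 mm (distance of spice_box from where it was at the start of the episode above 0.03 m).
It fails at once if the spice box or its lids are pressed harder than 40 N (contact force between any of the arm, the fingers and spice_box above 40 N).
It fails at once if the shaker, a jar or the teaspoon is moved more than 20 mm or lifted (distance of any of shaker, short_jar, tall_jar, teaspoon from where it was at the start of the episode above 0.02 m).
It also fails if it takes over 43 s, if anything falls off the work surface, if the arm or the gripper's body presses on something with over 40 N, if the wrist force passes 120 N, or if a joint passes its speed limit or range.

## Working session

There is one attempt and no reset: what is moved stays moved. The work goes in short steps, Python scripts to look and compute and a tool call to move; the robot and the scene stay as the last step left them, time stands still between calls to the robot, and variables do not carry over. Pictures are saved under pics/ and viewed, at most 10 in all, crops included, and the job is handed in when it is done.

```bash
ls; mkdir -p pics; python3 - <<'E'
from bench import ctrl
import cv2,json
for n in("top","side"):
    c=ctrl.read_camera(n); cv2.imwrite(f"pics/{n}0.png",c["color"]); print(n,c["vfov"],c["cx"],c["cy"],c["R"],c["t"])
o=ctrl.get_obs(); print(o["time"],o["tcp_pos"],o["tcp_rot"],o["ft_force"],o["gripper_width"])
E
```

```text
bench.py
pics
top 55.72504539404863 321.9571688239526 200.29184002446075 [[-0.02384121 -0.99970638  0.00433107]
 [-0.97352202  0.02223111 -0.22750969]
 [ 0.2273466  -0.00964049 -0.97376619]] [ 30.64009361 570.19212523 793.69133085]
side 47.92158744094286 319.1640366156949 195.77180076539352 [[-0.99917033  0.03806803 -0.01447301]
 [ 0.0339248   0.58135119 -0.8129452 ]
 [-0.02253332 -0.81276172 -0.58216032]] [570.00506424  15.86485047 973.08867773]
0.1 [239.55234324 576.69034539 241.29478324] [-6.14490143e-01 -3.08035115e+00  2.67782817e-03] [ 0.25134566 -0.17267229 -0.62131478] 85.71765186365884
```

View pics/top0.png

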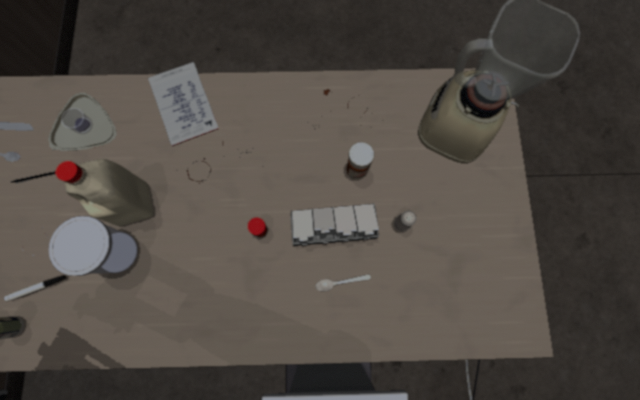

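View pics/side0.png

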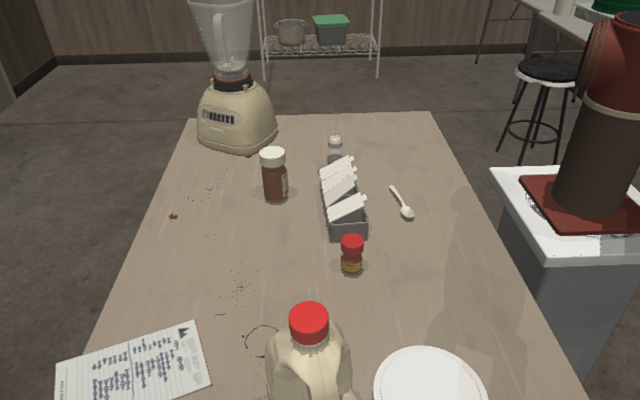

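The shaker (about 407,219 in the top view) is off the box's right-hand end, which is -y. The red jar (257,228) is off the +y end. The order is therefore lid 4, 3, 2, 1. Next I enlarge the box.

```bash
python3 - <<'E'
import cv2
a=cv2.imread("pics/top0.png")[190:260,280:420]; cv2.imwrite("pics/tc.png",cv2.resize(a,None,fx=5.7,fy=5.7,interpolation=cv2.INTER_CUBIC))
a=cv2.imread("pics/side0.png")[130:250,300:430]; cv2.imwrite("pics/sc.png",cv2.resize(a,None,fx=5,fy=5,interpolation=cv2.INTER_CUBIC))
E
```

```text
(no output)
```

View pics/tc.png

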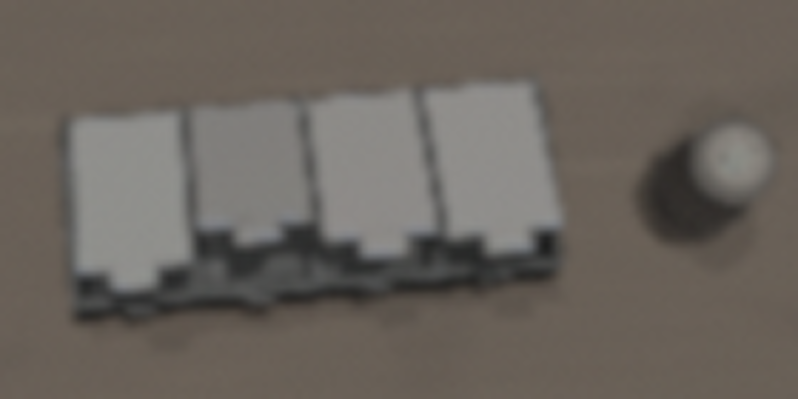

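View pics/sc.png

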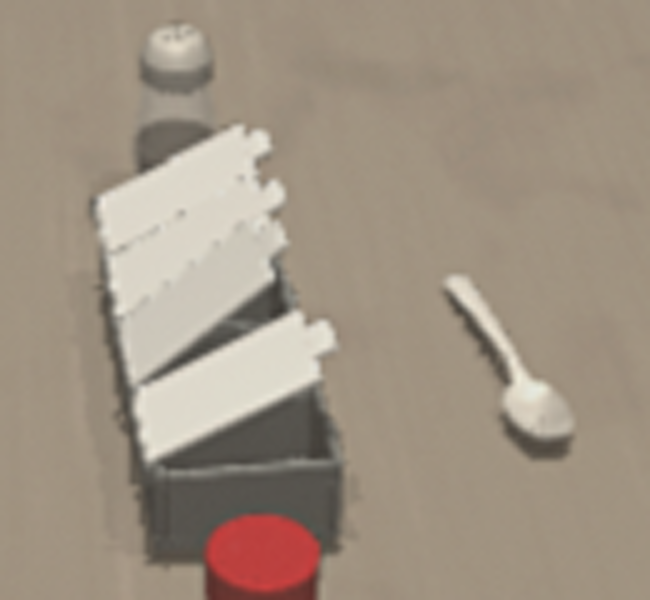

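Top crop: the four lids' hinge edge runs from (70,118) to (540,82), and the lip ends are near (134,288), (256,243), (385,254) and (506,249). Side crop: lip ends are at (330,333), (284,233), (282,192) and (267,140), and the box's +y rim corners at (155,468) and (338,465). I fit the box pose and lid angles to these points.

```bash
cat > geo.py <<'E'
import numpy as np
def cams():
    from bench import ctrl
    return {n:ctrl.read_camera(n) for n in("top","side")}
def proj(c,X):
    p=c["R"]@X+c["t"]; f=200/np.tan(np.radians(c["vfov"])/2)
    return np.array([c["cx"],c["cy"]])+f*p[:2]/p[2]
def ray(c,uv,z):
    f=200/np.tan(np.radians(c["vfov"])/2); R=np.array(c["R"])
    C=-R.T@c["t"]; d=R.T@np.array([(uv[0]-c["cx"])/f,(uv[1]-c["cy"])/f,1]); return C+d*(z-C[2])/d[2]
Y=[72,24,-24,-72]
def lid(i,r,dy,a,h=5): return np.array([37.5-r*np.cos(a)+h*np.sin(a),Y[i]+dy,40+r*np.sin(a)+h*np.cos(a)])
def w(p,X):
    c,s=np.cos(p[2]),np.sin(p[2]); return np.array([p[0]+c*X[0]-s*X[1],p[1]+s*X[0]+c*X[1],X[2]])
E
python3 - <<'E'
from geo import *
from scipy.optimize import least_squares
C=cams()
T=[[(70,118),(183,108),(77,275),(190,265),(110,290),(158,285)],[(190,105),(300,98),(198,232),(312,222),(232,245),(280,240)],
[(307,97),(418,88),(322,242),(437,235),(362,256),(408,252)],[(425,88),(540,82),(445,237),(558,228),(483,250),(530,247)]]
rd=[(0,22.5),(0,-22.5),(74,22.5),(74,-22.5),(84,9),(84,-9)]
ob=[("top",i,rd[k],T[i][k]) for i in range(4) for k in range(6)]
S=[(0,[(150,462),(135,400),(322,382),(300,312),(335,345),(325,320)]),(3,[None,(97,200),None,(240,125),(270,150),(265,130)]),
(2,[None]*4+[(285,205),(280,180)]),(1,[(140,385),None,(272,285),None,(287,245),(280,222)])]
ob+=[("side",i,rd[k],L[k]) for i,L in S for k in range(6) if L[k]]
def px(n,q): s,o=((5.7,(280,190)) if n=="top" else (5,(300,130))); return (np.array(q)+.5)/s-.5+o
bx=[((-37,100,40),(338,465)),((37,100,40),(155,468)),((-37,100,0),(337,552)),((37,100,0),(150,557))]
def res(p,full=0):
    e=[proj(C[n],w(p,lid(i,*q,p[3+i])))-px(n,uv) for n,i,q,uv in ob]
    e+=[proj(C["side"],w(p,np.array(X,float)))-px("side",uv) for X,uv in bx]
    return np.concatenate(e)
s=least_squares(res,[560,0,0,.5,.5,.5,.5],loss="soft_l1"); p=s.x
print(p.round(3)); print(res(p).reshape(-1,2).round(1).tolist())
np.save("p.npy",p)
for i in range(4): print(i+1,"press now",w(p,lid(i,42.5,0,p[3+i])).round(1),"shut",w(p,lid(i,42.5,0,0)).round(1), "lip z",lid(i,84,0,p[3+i])[2].round())
print("shaker top",ray(C["top"],px("top",(735,160)),85),"tall",ray(C["top"],(361,152),111), "red",ray(C["top"],(257,226),65),"spoon",ray(C["top"],(345,283),8))
from bench import ctrl
o=ctrl.get_obs()
from scipy.spatial.transform import Rotation as Ro
print(Ro.from_rotvec(o["tcp_rot"]).as_matrix().round(3),ctrl.tip_extent,o["tcp_pos"])
E
```

```text
[ 5.20399e+02 -9.21100e+00  5.60000e-02  4.47000e-01  6.74000e-01
  5.22000e-01  4.86000e-01]
[[-0.0, -0.5], [-0.5, -0.2], [-0.5, -1.3], [0.2, -1.2], [0.1, -0.6], [-0.1, -0.3], [-0.4, -0.2], [-0.4, -0.4], [-0.3, -0.9], [0.4, -0.7], [0.2, -0.5], [0.2, -0.3], [-0.3, -0.1], [-0.5, -0.0], [0.1, -0.6], [0.4, -1.0], [-0.2, 0.1], [-0.0, 0.1], [-0.4, -0.1], [-1.4, -0.5], [0.4, -0.6], [0.9, -0.6], [0.5, 0.3], [0.4, 0.2], [-0.8, -0.5], [-0.3, -2.2], [-0.1, -0.3], [0.3, 0.1], [0.8, 0.8], [1.1, 0.4], [0.4, -0.4], [0.8, -0.4], [1.1, -0.2], [0.8, -0.4], [1.0, -0.3], [0.6, 0.2], [-2.0, 0.2], [0.9, -0.7], [0.8, 0.6], [0.8, 0.3], [1.4, -0.3], [-0.1, 1.8], [0.6, -2.0], [0.9, -0.3]]
1 press now [517.7  62.8  62.9] shut [511.4  62.4  45. ] lip z 81.0
2 press now [526.5  15.2  70.4] shut [514.1  14.5  45. ] lip z 96.0
3 press now [524.9 -33.   65.5] shut [516.7 -33.5  45. ] lip z 86.0
4 press now [526.7 -81.   64.3] shut [519.4 -81.4  45. ] lip z 84.0
shaker top [ 522.71242013 -171.76576861   85.        ] tall [668.02761114 -71.32288592 111.        ] red [515.20685426 163.93001226  65.        ] spoon [386.80765454 -31.79762404   8.        ]
[[-0.923  0.384 -0.001]
 [ 0.384  0.923 -0.001]
 [ 0.    -0.001 -1.   ]] 11.0 [239.62473991 576.82662028 241.60169856]
```

```bash
python3 - <<'E'
from geo import *
from scipy.optimize import least_squares
C=cams()
for n,a,b in(("redcap",(68,172),(309,322)),("white",(80,245),(432,395))):
    s=least_squares(lambda X:np.r_[proj(C["top"],X)-a,proj(C["side"],X)-b],[500,300,150]); print(n,s.x.round(),s.cost)
E
```

```text
redcap [595. 481. 240.] 0.23607066905599397
white [470. 504. 144.] 0.39716473390238294
```

The manual's scale: shifts go in shares of 800 mm and turns go in shares of 2 rad. Converting my numbers, -336 mm is -0.42, -252 mm is -0.315, 1.12 rad is 0.56.

>>> pendant(
  motion=[-0.0525,-0.0525,0,0,0,0.07,0,-0.105,-0.105,0,0,0,0.14,0,-0.1575,-0.1575,0,0,0,0.21,0,-0.21,-0.2088,0,0,0,0.28,0,-0.2625,-0.2613,0,0,0,0.35,0,-0.315,-0.3138,0,0,0,0.42,0,-0.3675,-0.3663,0,0,0,0.49,0,-0.42,-0.4188,0,0,0,0.56,0],
  grip_force=20,
)

```text
time: 1.3
tcp_pos: [422.1, 137.1, 242.7]
tcp_rot: [2.162, 2.279, 0.002]
ft_force: [1.6, 0.2, -0.7]
gripper_width: -0.1
grip_force: 0.0
```

```bash
cat > d.py <<'E'
import sys
from geo import *
from bench import ctrl
from scipy.spatial.transform import Rotation as Ro
o=ctrl.get_obs(); p=np.load("p.npy"); R=Ro.from_rotvec(o["tcp_rot"]).as_matrix()
i=int(sys.argv[1])-1; tipz=float(sys.argv[2])
t=w(p,np.array([37.5-48,Y[i],tipz+11]))
M=Ro.from_euler("z",p[2]).as_matrix()@np.array([[0,1,0],[1,0,0],[0,0,-1.]])
print("t",o["time"],"tcp",o["tcp_pos"].round(1),"ft",o["ft_force"].round(1),"w",round(o["gripper_width"],1))
print("tool shift",(R.T@(t-o["tcp_pos"])).round(1),"rot",Ro.from_matrix(R.T@M).as_rotvec().round(3))
E
python3 d.py 4 110
```

```text
t 1.3 tcp [422.1 137.1 242.7] ft [ 1.6  0.2 -0.7] w -0.1
tool shift [-223.3   80.1  121.7] rot [ 0.001 -0.    -0.003]
```

In the tool's units: -223 mm is -0.2788, -110 mm is -0.1375.

>>> pendant(
  motion=[-0.0688,0.025,0.0188,0,0,0,0,-0.1375,0.05,0.05,0,0,0,0,-0.2063,0.075,0.0875,0,0,0,0,-0.2788,0.1,0.1375,0,0,0,0,-0.2788,0.1,0.15,0,0,0,0,-0.2788,0.1,0.15,0,0,0,0],
)

```text
time: 2.05
tcp_pos: [512.9, -79.8, 120.5]
tcp_rot: [-2.157, -2.279, 0.003]
ft_force: [0.1, 0.5, -0.0]
gripper_width: 0.1
grip_force: 0.0
```

```bash
python3 d.py 4 46
python3 - <<'E'
from geo import *
import cv2
C=cams(); a=C["side"]["color"][100:250,260:460]; cv2.imwrite("pics/s1.png",cv2.resize(a,None,fx=4,fy=4,interpolation=cv2.INTER_CUBIC))
E
```

```text
t 2.05 tcp [512.9 -79.8 120.5] ft [ 0.1  0.5 -0. ] w 0.1
tool shift [-2.   1.2 63.5] rot [-0.004 -0.001 -0.001]
```

View pics/s1.png

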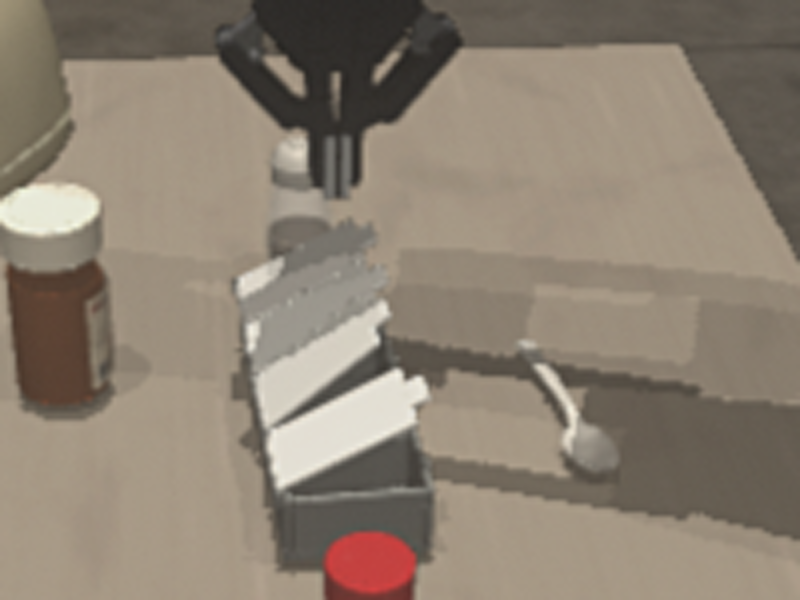

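The closed fingers, tip at about (340,195), hang over lid 4, and nothing has moved. I press slowly.

In the tool's units: 59 mm is 0.0738, 56 mm is 0.07.

>>> pendant(
  motion=[-0.0025,0.0013,0.015,0,0,0,0,-0.0025,0.0013,0.03,0,0,0,0,-0.0025,0.0013,0.04,0,0,0,0,-0.0025,0.0013,0.0488,0,0,0,0,-0.0025,0.0013,0.0563,0,0,0,0,-0.0025,0.0013,0.0638,0,0,0,0,-0.0025,0.0013,0.07,0,0,0,0,-0.0025,0.0013,0.0738,0,0,0,0],
)

```text
time: 3.15
tcp_pos: [515.1, -81.2, 63.0]
tcp_rot: [-2.157, -2.284, 0.0]
ft_force: [-0.3, -0.7, 0.6]
gripper_width: -0.3
grip_force: 0.3
```

```bash
python3 d.py 4 45
```

```text
t 3.15 tcp [515.1 -81.2  63. ] ft [-0.3 -0.7  0.6] w -0.3
tool shift [-0.5 -1.2  7. ] rot [-0.    -0.     0.001]
```

In the tool's units: 5 mm is 0.0063, 1.5 mm is 0.0019.

>>> pendant(
  motion=[0,0,0.0019,0,0,0,0,0,0,0.0038,0,0,0,0,0,0,0.005,0,0,0,0,0,0,0.0063,0,0,0,0,0,0,0.0063,0,0,0,0],
)

```text
time: 3.78
tcp_pos: [515.3, -81.1, 58.3]
tcp_rot: [2.157, 2.284, 0.0]
ft_force: [-0.1, -0.2, -0.5]
gripper_width: 0.1
grip_force: 0.0
```

```bash
python3 d.py 4 45
```

```text
t 3.775 tcp [515.3 -81.1  58.3] ft [-0.1 -0.2 -0.5] w 0.1
tool shift [-0.5 -1.4  2.3] rot [0.    0.    0.001]
```

In the tool's units: 2 mm is 0.0025, 1 mm is 0.0013.

>>> pendant(
  motion=[0,0,0.0013,0,0,0,0,0,0,0.0025,0,0,0,0,0,0,0.0025,0,0,0,0],
)

```text
time: 4.15
tcp_pos: [515.2, -81.1, 56.2]
tcp_rot: [-2.157, -2.284, 0.0]
ft_force: [0.7, -0.9, 0.4]
gripper_width: 0.3
grip_force: 0.0
```

>>> pendant(
  motion=[0,0,0.0013,0,0,0,0,0,0,0.0013,0,0,0,0],
)

```text
time: 4.4
tcp_pos: [515.3, -81.1, 55.8]
tcp_rot: [-2.157, -2.284, 0.0]
ft_force: [-2.1, 1.0, 5.4]
gripper_width: 0.2
grip_force: 2.4
```

In the tool's units: -62 mm is -0.0775, -48 mm is -0.06.

>>> pendant(
  motion=[0,0,-0.0438,0,0,0,0,0,0,-0.0775,0,0,0,0,0.03,0,-0.0775,0,0,0,0,0.06,0,-0.0775,0,0,0,0,0.06,0,-0.06,0,0,0,0,0.06,0,-0.045,0,0,0,0,0.06,0,-0.035,0,0,0,0,0.06,0,-0.025,0,0,0,0],
)

```text
time: 5.4
tcp_pos: [512.3, -33.8, 74.4]
tcp_rot: [-2.158, -2.283, 0.001]
ft_force: [0.5, -1.0, 0.9]
gripper_width: 0.2
grip_force: 0.3
```

```bash
python3 d.py 3 45
```

```text
t 5.4 tcp [512.3 -33.8  74.4] ft [ 0.5 -1.   0.9] w 0.2
tool shift [ 0.1 -1.1 18.4] rot [-0.001 -0.     0.   ]
```

>>> pendant(
  motion=[0,0,0.0063,0,0,0,0,0,0,0.0125,0,0,0,0,0,0,0.0175,0,0,0,0,0,0,0.0213,0,0,0,0,0,0,0.0225,0,0,0,0,0,0,0.0238,0,0,0,0,0,0,0.025,0,0,0,0,0,0,0.025,0,0,0,0],
)

```text
time: 6.4
tcp_pos: [512.6, -33.2, 55.8]
tcp_rot: [2.157, 2.284, 0.0]
ft_force: [-1.7, -0.4, 3.9]
gripper_width: 0.2
grip_force: 2.3
```

```bash
python3 d.py 3 45
```

```text
t 6.4 tcp [512.6 -33.2  55.8] ft [-1.7 -0.4  3.9] w 0.2
tool shift [-0.5 -1.4 -0.2] rot [0.    0.    0.001]
```

In the tool's units: -64 mm is -0.08, -54 mm is -0.0675.

>>> pendant(
  motion=[0,0,-0.0438,0,0,0,0,0,0,-0.08,0,0,0,0,0.03,0,-0.08,0,0,0,0,0.06,0,-0.08,0,0,0,0,0.06,0,-0.0675,0,0,0,0,0.06,0,-0.055,0,0,0,0,0.06,0,-0.04,0,0,0,0,0.06,0,-0.025,0,0,0,0],
)

```text
time: 7.4
tcp_pos: [509.5, 14.1, 74.1]
tcp_rot: [-2.158, -2.283, 0.001]
ft_force: [-0.7, -0.0, 1.1]
gripper_width: -0.1
grip_force: 0.3
```

```bash
python3 d.py 2 45
```

```text
t 7.4 tcp [509.5  14.1  74.1] ft [-0.7 -0.   1.1] w -0.1
tool shift [ 0.1 -0.9 18.1] rot [-0.001  0.     0.   ]
```

>>> pendant(
  motion=[0,0,0.0063,0,0,0,0,0,0,0.0125,0,0,0,0,0,0,0.0175,0,0,0,0,0,0,0.0213,0,0,0,0,0,0,0.0225,0,0,0,0,0,0,0.0238,0,0,0,0,0,0,0.025,0,0,0,0,0,0,0.025,0,0,0,0],
)

```text
time: 8.4
tcp_pos: [509.9, 14.7, 55.8]
tcp_rot: [2.157, 2.284, 0.0]
ft_force: [-1.8, -0.7, 4.6]
gripper_width: -0.6
grip_force: 2.3
```

```bash
python3 d.py 2 45
```

```text
t 8.4 tcp [509.9  14.7  55.8] ft [-1.8 -0.7  4.6] w -0.6
tool shift [-0.4 -1.4 -0.2] rot [0.    0.    0.001]
```

In the tool's units: -62 mm is -0.0775, -48 mm is -0.06.

>>> pendant(
  motion=[0,0,-0.0438,0,0,0,0,0,0,-0.0775,0,0,0,0,0.03,0,-0.0775,0,0,0,0,0.06,0,-0.0775,0,0,0,0,0.06,0,-0.06,0,0,0,0,0.06,0,-0.045,0,0,0,0,0.06,0,-0.035,0,0,0,0,0.06,0,-0.025,0,0,0,0],
)

```text
time: 9.4
tcp_pos: [506.9, 62.0, 74.4]
tcp_rot: [-2.158, -2.283, 0.001]
ft_force: [-0.1, -0.2, 1.0]
gripper_width: -0.3
grip_force: 0.3
```

```bash
python3 d.py 1 45
```

```text
t 9.4 tcp [506.9  62.   74.4] ft [-0.1 -0.2  1. ] w -0.3
tool shift [ 0.1 -1.  18.4] rot [-0.001  0.     0.   ]
```

>>> pendant(
  motion=[0,0,0.0063,0,0,0,0,0,0,0.0125,0,0,0,0,0,0,0.0175,0,0,0,0,0,0,0.0213,0,0,0,0,0,0,0.0225,0,0,0,0,0,0,0.0238,0,0,0,0,0,0,0.025,0,0,0,0,0,0,0.025,0,0,0,0],
)

```text
time: 10.4
tcp_pos: [507.2, 62.6, 55.8]
tcp_rot: [2.157, 2.284, 0.0]
ft_force: [-2.2, 0.1, 4.9]
gripper_width: 0.0
grip_force: 2.3
```

```bash
python3 d.py 1 45
```

```text
t 10.4 tcp [507.2  62.6  55.8] ft [-2.2  0.1  4.9] w 0.0
tool shift [-0.5 -1.3 -0.2] rot [0.    0.    0.001]
```

All four lids met a firm stop at 45 mm. I lift clear and check.

In the tool's units: -180 mm is -0.225, -140 mm is -0.175.

>>> pendant(
  motion=[0,0,-0.05,0,0,0,0,0,0,-0.1125,0,0,0,0,0,0,-0.175,0,0,0,0,0,0,-0.225,0,0,0,0,0,0,-0.225,0,0,0,0,0,0,-0.225,0,0,0,0],
)

```text
time: 11.15
tcp_pos: [506.7, 62.6, 234.7]
tcp_rot: [-2.157, -2.284, 0.001]
ft_force: [-0.8, -0.0, -0.4]
gripper_width: 0.2
grip_force: 0.0
```

```bash
python3 - <<'E'
from geo import *
import cv2
C=cams(); a=C["side"]["color"][100:250,260:460]; cv2.imwrite("pics/s2.png",cv2.resize(a,None,fx=4,fy=4,interpolation=cv2.INTER_CUBIC))
E
```

```text
(no output)
```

View pics/s2.png

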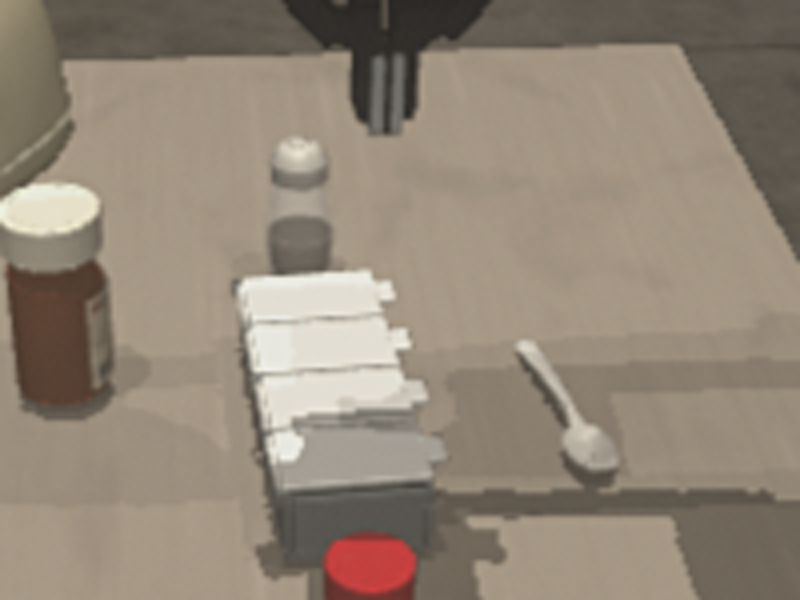

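All four lids lie flat, with lips at about (385,292), (400,340), (415,392) and (435,447). The box, jars, shaker and spoon are where they were.

```bash
python3 -c "
from bench import ctrl
print(ctrl.close_job())"
```

```text
the job is handed in; nothing more can be done
None
```

I pressed all four lids flat in order from the shaker end (4, 3, 2, 1) with readings of about 5 N at the final press; the last picture shows the box, shaker, jars and spoon where they were, and the job is handed in (no verdict returned).

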